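# Refit the washed food wheel in the automatic feeder

## Robot

A 7-joint arm with a two-finger parallel gripper is mounted at the origin on a cart in front of the work surface, level with it; the furniture and walls round the work are solid. World frame = base frame: x ahead of the robot, y to its left, z up, the work surface at z = 0. Lengths are in m, angles in rad, forces in N, time in s.
With the tool pointing down it reaches from about 0.4 to 0.85 m from the base axis. Payload 4.5 kg.
Tool frame: the origin (TCP) lies at the very end of the fingers, on their centre line; the grasp point (between the pads) lies 19 mm behind it; z points along the fingers, y is the line along which they close (so a half turn about z gives the same grasp; the last joint's range is limited). The gripper opens to 88 mm and grips with 3 to 60 N. Pads are 18 mm wide; open, the fingers measure 123 mm over their backs; the gripper's body (75 mm by 187 mm) begins 45 mm behind the grasp point.
Start: joints at [1.336, 0.689, -0.195, 1.565, 0.157, 0.902, -0.215], TCP at [0.166, -0.603, 0.239] pointing down, gripper open.
Joint ranges: [-3.01, 3.01], [-0.46, 2.08], [-1.47, 1.51], [0.13, 2.56], [-1, 4.14], [0.04, 2.09], [-2.66, 2.66]. Speed limits (rad/s): [2.57, 2.57, 3.14, 3.14, 3.14, 3.14, 3.14].

## Interface

Orientations are given as a unit quaternion [x, y, z, w].
In Python, from plant import r, eyes, nets gives the robot as it stands.
- The arm moves only by the shell command python3 -m pendant 'ROWS' [FORCE]. ROWS is JSON, a list of rows, each an object of numbers: "claw": the opening, from 0 (shut) to 1 (fully open); "dx", "dy", "dz": the shift along the world's x, y, z in mm; "twist": the turn about the world's z in rad. In form: [{"claw": .., "dx": .., "dy": .., "dz": .., "twist": ..}, ...]. A call has 1 to 8 rows; each row is the pose to reach, as a shift and turn from the pose commanded when the call began; what a row does not reach only later rows make up. A row lasts 1/10 s, in which the tool goes at most 50 mm and 8.59 degrees, less where a joint would pass 70% of its speed; a pose out of reach is approached as far as the arm can. A call with a gripper value outside its range is refused whole. The fingers move at their own pace and stop on an object; FORCE is the grip in N (left out, the last holds). Time passes only in rows, so rows that repeat a pose let the fingers close. It gives the time, the measured TCP pose, the force, the opening and the grip force at its end, in the units of the state.
- r.get_state(): the state, without advancing time (a new reading comes with each control period).
- eyes.snapshot(name): name is "scene" or "top" or "wrist"; returns (picture, depth): 420x560x3 uint8, blue, green, red; 420x560 float32, m along the optical axis (not along the pixel's ray), 0 where there is no reading.
- eyes.camera_info(name): a dict with "K" (3x3 intrinsics, pixels), "world_to_cam" (4x4, takes a point from world to camera coordinates); the wrist camera has in their place "T_tool_cam" (4x4, takes a point from camera to tool coordinates, whose origin is the TCP and whose axes are the flange's). Camera axes: x right, y down, z forward; pixel columns grow to the right and rows downward; lengths in m; the calibration is good to about 2 mm. A picture is of the moment at which its call begins: read the wrist's pose just before it. camera_info takes no time and is no camera call.
- r.finish_job(): hands the job in; it is judged then, once.
Trained networks look in the newest picture that a camera, given by its name, has taken for a name from the list of things; names that differ only in an ending like _2 or _b are one class to them, and where a whole thing is asked for, a point or a joint stands for the part that bears it (a point fixed in the world has none). Each returns a list of dicts, best first, with "confidence" (0 to 1); they miss things now and then, are a little off and sometimes report something else, mostly with a low value. They report only what shows in the picture. A call takes as long as a camera call.
- nets.spot_in(camera, query): "box" ([left, top, width, height] as shares, 0 to 1, of the picture: columns of its width, rows of its height, round what is visible of it).
- nets.place_of(camera, query): "position" ([column, row] as shares, 0 to 1, of the picture: columns of its width, rows of its height: a listed point, or the origin of a listed thing).
The state is a dict: "clock": time; "q": joint angles; "qd": joint speeds; "joint_torque": joint torques, N m; "tool_pos": TCP position; "eef_rot": TCP orientation; "contact_force": force on the tool from outside, world axes, zero at the start; "moment": the same for the moment, N m; "opening": opening from 0.0 (shut) to 1.0 (fully open); "finger_force": force on a finger pad.
Only numpy, scipy, OpenCV 4.12 (cv2) and the standard library are available. Lean on these libraries where they do the work, as an engineer would, in place of code of your own. Each camera call takes 0.05 s, during which the arm holds its last target. There are 200 camera calls.

## Task

Put the washed teal food wheel back into the automatic meal feeder on the right-hand table: over the centre spindle, its four holes on the drive hub's four studs, fully home. The hub may have stopped at any angle, so turn the wheel on the stud tips under light pressure until it drops on; never force it (no more than 60 N). Then swing the red latch on the feeder's rim all the way in over the wheel so that no animal can lift it out, and leave the lid and the other things where they are.

Things in the scene. Friction and masses are not known exactly. Their poses are not given: they have to be found in the camera images.
- food_wheel: Loose teal four-compartment food wheel, 156 mm diameter, 0.15 to 0.31 kg, lying the right way up on the left-hand bench. Origin: centre of its underside, z up. Wall 30 mm high; dividers 31 mm high along its x and y. Floor 7 mm thick with four through holes, 11 mm diameter, at x = +-24, y = +-24 mm (34 mm out, 90 degrees apart). Blind centre bore from below, 14 mm diameter, 37 mm deep.
- wheel_fin (a point): Grip point on the wheel's upright central fin, 60 mm above the wheel's underside. The fin is 50 mm long along the wheel's x, 16 mm thick along its y, and reaches from 40 to 71 mm above the underside; under it is a round boss of 27 mm diameter, so keep fingertips above 41 mm.
- feeder: White automatic feeder base: round open pan, 196 mm diameter, 49 mm high, fixed on the right-hand table. Origin: centre of its underside, z up. Its black control panel faces its own -x; the latch post stands at its (-69, +69) mm. In the pan is the dark motor-driven hub with a steel spindle and four steel studs. The seated wheel's origin is 20 mm above this origin, on the same axis.
- hub_top (a point): Centre of the drive hub's flat top, 20 mm above the table. Four steel studs, 8 mm diameter, 14 mm high (tips bevelled 1 mm), on a circle of radius 34 mm, 90 degrees apart. The angle at which the hub stopped is NOT reported (this point's axes are the feeder's): any phase within +-45 degrees. Its gear holds 0.35 N m; a wheel pressed with over about 15 N can drag it round.
- spindle_tip (a point): Tip of the steel spindle on the hub's axis, 32 mm above the hub top, 12 mm diameter, its last 9 mm a cone. The wheel's bore (1 mm clearance all round) slides over it before the wheel meets the studs: with its underside 14 mm above the hub top the wheel rests on the stud tips; at 0 it is fully home.
- rim_latch (a joint): Red latch on the feeder's rim, rad, about a vertical pivot, growing anticlockwise from above. Starts at -0.45 to 0.1, its arm along the rim, clear of the wheel; 1.57 points at the feeder's centre, over the wheel; stops at 1.6. Friction 0.04 N m, stays where left. Arm underside 52 mm above the table, 2 mm above the seated wheel's wall: a wheel that stands higher blocks it.
- latch_knob (a point): Centre of the top of the latch's red upright round knob: 12 mm diameter, 25 mm tall above the latch arm, top 83 mm above the table, 22 mm from the latch's pivot. The point's x axis points from the pivot to the knob.
- latch_pivot (a point): The latch's vertical pivot, at the underside of the latch arm, 52 mm above the table and 97 mm from the feeder's axis.
- feeder_lid: Bystander: the feeder's grey domed lid, 197 mm diameter, 55 mm high, on the left-hand bench. Origin: centre of underside.
- red_shaker: Bystander: red shaker, 50 mm diameter, 105 mm high. Origin: centre of underside.
- white_carton: Bystander: white tablet carton, 42 x 115 x 34 mm. Origin: centre of underside.
- amber_vial: Bystander: amber vial with black cap, 32 mm diameter, 67 mm high. Origin: centre of underside.
- ointment: Bystander: white ointment tube with blue cap, lying, 36 x 136 x 24 mm. Origin: centre of underside.
- powder_jar: Bystander: white jar with blue cap, 67 mm diameter, 91 mm high. Origin: centre of underside.
- tape_roll: Bystander: roll of beige tape, 98 mm diameter, 25 mm high, lying flat. Origin: centre of underside.

How it is judged:
On the way, in this order (a step that is already met when the one before it is completed fails the run):
1. the wheel is fully home on the studs, the latch not yet over it (z of food_wheel in the frame of feeder between 0.016 and 0.0225 m and horizontal distance between food_wheel and feeder below 0.004 m and angle between the z axis of food_wheel and the z axis of feeder, either way round below 0.05 rad and value of joint rim_latch below 0.7 rad), for 0.3 s.
2. the latch is swung in over the rim of the seated wheel (z of food_wheel in the frame of feeder between 0.016 and 0.0225 m and horizontal distance between food_wheel and feeder below 0.004 m and angle between the z axis of food_wheel and the z axis of feeder, either way round below 0.05 rad and value of joint rim_latch above 1.35 rad), for 0.2 s.
At the end, for the whole second after the job is handed in: The wheel rests level in the feeder on all four studs, its underside within 2.5 mm of the hub top and centred within 4 mm; the red latch is turned in over its rim to at least 1.35 of 1.57 rad; everything is released and at rest (all of step 2 and linear speed of food_wheel below 0.02 m/s); the robot touches nothing.
It fails at once if the wheel is forced: more than 60 N between the wheel and the feeder (contact force between food_wheel and feeder above 60 N).
It fails at once if a bystander is moved by more than 30 mm or knocked over (distance of any of feeder_lid, red_shaker, white_carton, amber_vial, ointment, powder_jar, tape_roll from where it was at the start of the episode above 0.03 m or angle between any of feeder_lid, red_shaker, white_carton, amber_vial, ointment, powder_jar, tape_roll's own z axis and vertical above 0.5 rad).
It also fails if it takes over 72 s, if anything falls off the work surface, if the arm or the gripper's body presses on something with over 40 N, if the wrist force passes 120 N, or if a joint passes its speed limit or range.

## Working session

There is one attempt and no reset: what is moved stays moved. The work goes in short steps, Python scripts to look and compute and a shell command to move; the robot and the scene stay as the last step left them, time stands still between calls to the robot, and variables do not carry over. Pictures are saved under pics/ and viewed, at most 10 in all, crops included, and the job is handed in when it is done.

```bash
ls; mkdir -p pics; cat > h.py <<'E'
import numpy as np, cv2
from plant import r, eyes, nets
from scipy.spatial.transform import Rotation as R
def cam(name):
    ci=eyes.camera_info(name); K=np.array(ci["K"])
    if name=="wrist":
        s=r.get_state(); T=np.eye(4); T[:3,:3]=R.from_quat(s["eef_rot"]).as_matrix(); T[:3,3]=s["tool_pos"]
        return K, T@np.array(ci["T_tool_cam"])
    return K, np.linalg.inv(np.array(ci["world_to_cam"]))
def px2z(K,T,u,v,z):  # pixel -> world at height z
    d=T[:3,:3]@np.linalg.inv(K)@np.array([u,v,1.]); o=T[:3,3]
    return o+d*(z-o[2])/d[2]
def cloud(K,T,dep):
    v,u=np.mgrid[:dep.shape[0],:dep.shape[1]]
    p=np.stack([(u-K[0,2])/K[0,0]*dep,(v-K[1,2])/K[1,1]*dep,dep],-1)
    return p@T[:3,:3].T+T[:3,3]
E
cat > a.py <<'E'
from h import *
s=r.get_state(); print(s["clock"],s["tool_pos"],s["eef_rot"],s["opening"])
ims=[]
for c in ["scene","top"]:
    K,T=cam(c); im,d=eyes.snapshot(c); cv2.imwrite(f"pics/{c}0.png",im); P=cloud(K,T,d); print(c,T[:3,3])
    np.savez(f"{c}0.npz",im=im,d=d,P=P)
    for q,z in [("food_wheel",0),("wheel_fin",.06),("feeder",0),("hub_top",.02),("spindle_tip",.052),("latch_knob",.083),("latch_pivot",.052)]:
        for o in nets.place_of(c,q)[:1]:
            u,v=np.array(o["position"])*[560,420]
            print(c,q,round(o["confidence"],2),(round(u),round(v)),px2z(K,T,u,v,z).round(3),P[int(min(v,419)),int(min(u,559))].round(3))
E
python3 a.py
```

```text
pics
0.0 [ 0.16581655 -0.60195749  0.2379265 ] [ 9.90974304e-01  1.34048962e-01 -1.61067027e-04 -8.82858813e-04] 0.9992218120978088
scene [-0.24162002  0.50968037  1.16244994]
scene food_wheel 0.7 (198, 305) [ 0.429  0.362 -0.   ] [0.4   0.369 0.053]
scene wheel_fin 0.56 (193, 298) [0.424 0.37  0.06 ] [0.418 0.373 0.072]
scene feeder 0.58 (352, 206) [ 0.461 -0.305  0.   ] [ 0.448 -0.288  0.026]
scene hub_top 0.8 (352, 204) [ 0.454 -0.294  0.02 ] [ 0.448 -0.287  0.033]
scene spindle_tip 0.71 (359, 196) [ 0.451 -0.318  0.052] [ 0.474 -0.342  0.018]
scene latch_knob 0.7 (137, 281) [0.56  0.482 0.083] [0.588 0.481 0.051]
scene latch_pivot 0.42 (329, 207) [ 0.473 -0.198  0.052] [ 0.465 -0.189  0.065]
top [-0.43941041  0.28935915  1.6310298 ]
top food_wheel 0.74 (194, 269) [0.42  0.368 0.   ] [0.407 0.368 0.029]
top wheel_fin 0.9 (192, 262) [0.416 0.369 0.06 ] [0.415 0.368 0.069]
top feeder 0.67 (358, 217) [ 0.47  -0.303  0.   ] [ 0.45  -0.286  0.04 ]
top hub_top 0.52 (355, 220) [ 0.45  -0.282  0.02 ] [ 0.453 -0.281  0.022]
top spindle_tip 0.66 (360, 214) [ 0.452 -0.297  0.052] [ 0.469 -0.308  0.024]
top latch_knob 0.58 (335, 215) [ 0.456 -0.193  0.083] [ 0.501 -0.216  0.013]
top latch_pivot 0.54 (333, 220) [ 0.456 -0.187  0.052] [ 0.457 -0.183  0.057]
```

```bash
python3 -c "
import cv2,numpy as np
a=cv2.imread('pics/top0.png');b=cv2.imread('pics/scene0.png')
t=cv2.resize(a,(400,300));s=cv2.resize(b,(400,300))
c1=cv2.resize(a[210:310,130:260],(400,300));c2=cv2.resize(a[165:265,300:430],(400,300),interpolation=2)
cv2.imwrite('pics/m0.png',np.vstack([np.hstack([t,s]),np.hstack([c1,c2])]))
P=np.load('top0.npz')['P'];
m=(P[...,2]>.055)&(P[...,2]<.08)&(np.hypot(P[...,0]-.418,P[...,1]-.37)<.05)
p=P[m];print(m.sum(),p.mean(0),p.min(0),p.max(0));w,V=np.linalg.eigh(np.cov(p[:,:2].T));print(w,V[:,1],np.arctan2(V[1,1],V[0,1]))
"
```

```text
68 [0.41684624 0.37250136 0.0682921 ] [0.39274532 0.35746125 0.0553271 ] [0.44455761 0.38806627 0.07949683]
[2.55860394e-05 2.21361874e-04] [-0.91990063  0.39215153] 2.7386233499920016
```

View pics/m0.png

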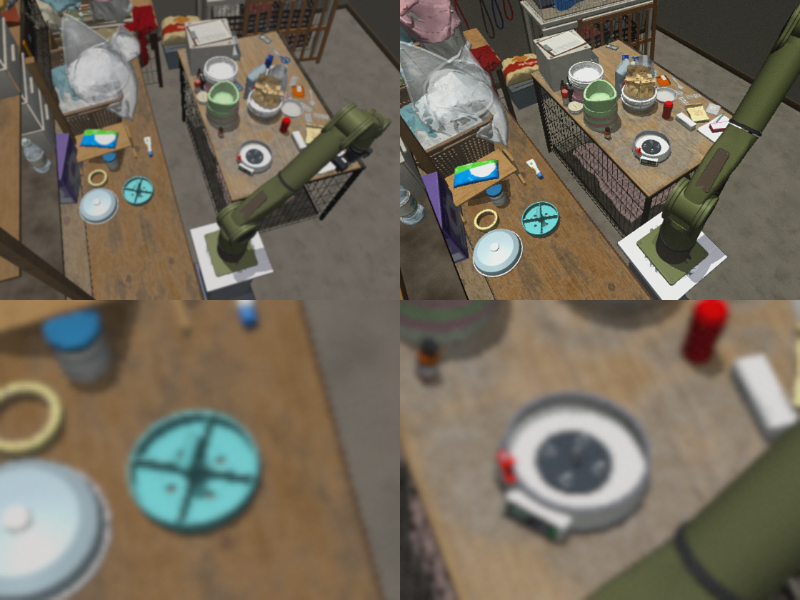

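The wheel is at top-view pixel (194,266), world about (0.417, 0.370), with its fin at yaw about -0.4. The feeder is at pixel (357,217), about (0.455, -0.29), and its latch is on the near-left rim. I'll go over the feeder first, since it's on the way, and take a wrist view there.

```bash
python3 -m pendant '[{"claw":1,"dx":30,"dy":15,"dz":35,"twist":0},{"claw":1,"dx":60,"dy":40,"dz":60,"twist":0},{"claw":1,"dx":90,"dy":75,"dz":70,"twist":0},{"claw":1,"dx":120,"dy":110,"dz":80,"twist":0},{"claw":1,"dx":150,"dy":150,"dz":80,"twist":0},{"claw":1,"dx":180,"dy":190,"dz":80,"twist":0},{"claw":1,"dx":210,"dy":230,"dz":80,"twist":0},{"claw":1,"dx":240,"dy":265,"dz":80,"twist":0}]'; cat > b.py <<'E'
from h import *
import sys
n=sys.argv[1]; s=r.get_state(); print(s["clock"],s["tool_pos"].round(4) if hasattr(s["tool_pos"],'round') else s["tool_pos"],np.round(s["q"],2))
K,T=cam("wrist"); im,d=eyes.snapshot("wrist"); cv2.imwrite(f"pics/{n}.png",im); P=cloud(K,T,d); np.savez(f"{n}.npz",im=im,d=d,P=P,K=K,T=T)
print(np.array(eyes.camera_info("wrist")["T_tool_cam"]).round(3))
for a in sys.argv[2:]:
    q,z=a.split(":")
    for o in nets.place_of("wrist",q)[:1]:
        u,v=np.array(o["position"])*[560,420]
        print(q,round(o["confidence"],2),(round(u),round(v)),px2z(K,T,u,v,float(z)).round(4),P[int(np.clip(v,0,419)),int(np.clip(u,0,559))].round(4))
E
python3 b.py w1 feeder:0 hub_top:.02 spindle_tip:.052 latch_knob:.083 latch_pivot:.052
```

```text
clock: 1.6
tool_pos: [0.407, -0.3353, 0.3191]
eef_rot: [0.991, 0.134, 0.0, 0.0]
contact_force: [0.9, -0.4, -0.8]
opening: 1.002
finger_force: 0.0
1.6 [ 0.407  -0.3353  0.3191] [ 0.74  0.46 -0.22  1.75  0.12  0.94 -0.83]
[[ 0.    -0.951 -0.31   0.082]
 [ 1.     0.    -0.    -0.   ]
 [ 0.    -0.31   0.951 -0.145]
 [ 0.     0.     0.     1.   ]]
feeder 0.87 (261, 125) [ 0.4547 -0.2907  0.    ] [ 0.4578 -0.2919  0.045 ]
hub_top 0.79 (257, 126) [ 0.4542 -0.2874  0.02  ] [ 0.4566 -0.288   0.0432]
spindle_tip 0.55 (257, 129) [ 0.4518 -0.2899  0.052 ] [ 0.4514 -0.2881  0.0449]
latch_knob 0.79 (174, 119) [ 0.4394 -0.193   0.083 ] [ 0.4392 -0.1916  0.0824]
latch_pivot 0.77 (189, 102) [ 0.4619 -0.1979  0.052 ] [ 0.4629 -0.199   0.0599]
```

View pics/w1.png

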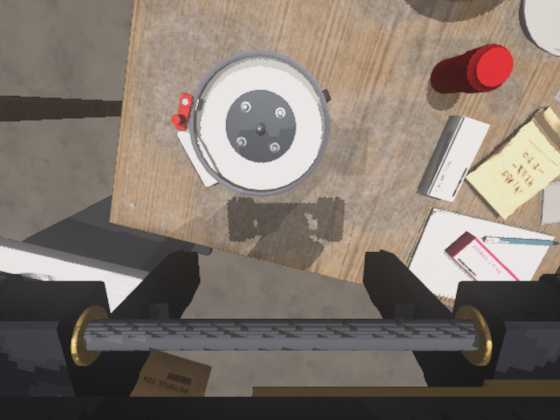

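The wrist view shows the feeder with its spindle at (261,128). The four steel studs are at about (246,106), (280,113), (275,147) and (241,142). The red latch pivot is at (187,102) and its knob at (178,121). I'll work out the hub centre and phase.

```bash
python3 - <<'E'
from h import *
D=np.load('w1.npz');im,P,K,T=D['im'],D['P'],D['K'],D['T']
g=cv2.cvtColor(im,6)
S=[]
for u,v in [(246,106),(280,113),(275,147),(241,142)]:
    w=g[v-7:v+8,u-7:u+8].astype(float); w=np.clip(w-np.median(w)-20,0,None); yy,xx=np.mgrid[v-7:v+8,u-7:u+8]
    uu,vv=(w*xx).sum()/w.sum(),(w*yy).sum()/w.sum(); p=px2z(K,T,uu,vv,.033);S.append(p);print(round(uu,1),round(vv,1),p.round(4))
S=np.array(S);c=S.mean(0);print("centre",c)
d=S-c;print(np.hypot(d[:,0],d[:,1]),np.arctan2(d[:,1],d[:,0]))
# pan rim
m=(P[...,2]>.042)&(P[...,2]<.053)&(np.abs(np.hypot(P[...,0]-c[0],P[...,1]-c[1])-.096)<.012)
p=P[m][:,:2];A=np.c_[2*p,np.ones(len(p))];x=np.linalg.lstsq(A,(p**2).sum(1),rcond=None)[0];print("rim",x[:2],np.sqrt(x[2]+x[:2]@x[:2]),len(p))
cv2.imwrite('pics/c1.png',cv2.resize(im[75:175,185:325],(784,560),interpolation=2))
E
```

```text
245.6 105.3 [ 0.4764 -0.2665  0.033 ]
279.9 111.6 [ 0.481  -0.3128  0.033 ]
274.1 146.4 [ 0.4344 -0.3173  0.033 ]
240.8 140.6 [ 0.4297 -0.2709  0.033 ]
centre [ 0.45537442 -0.2918723   0.033     ]
[0.0329746  0.03307003 0.03301576 0.03316263] [ 0.87835627 -0.68461139 -2.26042238  2.45572209]
rim [ 0.45331158 -0.29261582] 0.08956744187492323 2320
```

```bash
python3 -m pendant '[{"claw":1,"dx":20,"dy":45,"dz":0,"twist":-0.1},{"claw":1,"dx":35,"dy":90,"dz":0,"twist":-0.2},{"claw":1,"dx":50,"dy":135,"dz":0,"twist":-0.3},{"claw":1,"dx":60,"dy":180,"dz":0,"twist":-0.4},{"claw":1,"dx":60,"dy":230,"dz":0,"twist":-0.5},{"claw":1,"dx":60,"dy":280,"dz":0,"twist":-0.6},{"claw":1,"dx":60,"dy":330,"dz":0,"twist":-0.67},{"claw":1,"dx":55,"dy":380,"dz":0,"twist":-0.67}]' && python3 -m pendant '[{"claw":1,"dx":-15,"dy":45,"dz":0,"twist":0},{"claw":1,"dx":-30,"dy":90,"dz":0,"twist":0},{"claw":1,"dx":-45,"dy":135,"dz":0,"twist":0},{"claw":1,"dx":-60,"dy":180,"dz":0,"twist":0},{"claw":1,"dx":-80,"dy":225,"dz":0,"twist":0},{"claw":1,"dx":-100,"dy":265,"dz":0,"twist":0},{"claw":1,"dx":-100,"dy":290,"dz":-20,"twist":0},{"claw":1,"dx":-100,"dy":290,"dz":-20,"twist":0}]'; python3 b.py w2 food_wheel:0 wheel_fin:.06
```

```text
clock: 2.7
tool_pos: [0.4615, 0.0422, 0.3189]
eef_rot: [0.979, -0.202, 0.001, 0.0]
contact_force: [0.9, 0.8, 0.6]
opening: 0.997
finger_force: 0.0
clock: 3.5
tool_pos: [0.3581, 0.3375, 0.2968]
eef_rot: [0.981, -0.195, -0.001, 0.0]
contact_force: [-0.2, -0.6, -0.1]
opening: 0.999
finger_force: 0.0
3.5 [0.3581 0.3375 0.2968] [-1.03  0.45  0.27  1.89 -0.16  0.82 -2.64]
[[ 0.    -0.951 -0.31   0.081]
 [ 1.     0.    -0.    -0.001]
 [ 0.    -0.31   0.951 -0.145]
 [ 0.     0.     0.     1.   ]]
food_wheel 0.71 (244, 135) [0.4191 0.3693 0.    ] [0.4217 0.3597 0.0684]
```

View pics/w2.png

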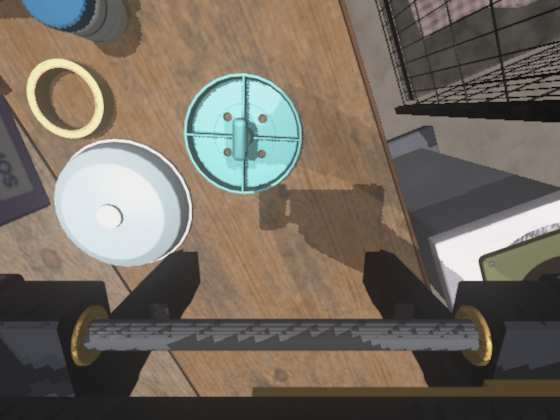

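The wrist view shows the wheel centred near (243,133) with its fin upright in the image at (240,139), so the tool yaw already matches. Joint 7 is at its limit, so I'll use the half-turned grasp.

```bash
cat > fin.py <<'E'
from h import *
import sys
D=np.load(sys.argv[1]+'.npz');im,P,K,T=D['im'],D['P'],D['K'],D['T']
c0=np.array([.417,.369])
rr=np.hypot(P[...,0]-c0[0],P[...,1]-c0[1])
m=(P[...,2]>.062)&(P[...,2]<.08)&(rr<.04)
p=P[m]; print("fin",len(p),p.mean(0)); rect=cv2.minAreaRect((p[:,:2]*1000).astype(np.float32));print(rect, np.median(p[:,2]))
m=(P[...,2]>.024)&(P[...,2]<.036)&(abs(rr-.077)<.012)
p=P[m][:,:2];A=np.c_[2*p,np.ones(len(p))];x=np.linalg.lstsq(A,(p**2).sum(1),rcond=None)[0];print("rim",x[:2],np.sqrt(x[2]+x[:2]@x[:2]),len(p))
H=np.array([px2z(K,T,u,v,.006) for u,v in [(227.5,117),(263,118),(262,154),(227.5,152)]]);c=H.mean(0);d=H-c;print("holes",c,np.hypot(d[:,0],d[:,1]),np.arctan2(d[:,1],d[:,0])%(np.pi/2)-np.pi/4)
E
python3 fin.py w2
python3 -m pendant '[{"claw":1,"dx":10,"dy":10,"dz":0,"twist":0.15},{"claw":1,"dx":20,"dy":15,"dz":0,"twist":0.3},{"claw":1,"dx":30,"dy":20,"dz":0,"twist":0.45},{"claw":1,"dx":40,"dy":25,"dz":0,"twist":0.6},{"claw":1,"dx":50,"dy":30,"dz":0,"twist":0.75},{"claw":1,"dx":58,"dy":32,"dz":0,"twist":0.9},{"claw":1,"dx":58,"dy":32,"dz":0,"twist":1.05},{"claw":1,"dx":58,"dy":32,"dz":0,"twist":1.2}]' && python3 -m pendant '[{"claw":1,"dx":0,"dy":0,"dz":-10,"twist":0.15},{"claw":1,"dx":0,"dy":0,"dz":-20,"twist":0.3},{"claw":1,"dx":0,"dy":0,"dz":-30,"twist":0.45},{"claw":1,"dx":0,"dy":0,"dz":-40,"twist":0.6},{"claw":1,"dx":0,"dy":0,"dz":-50,"twist":0.75},{"claw":1,"dx":0,"dy":0,"dz":-60,"twist":0.9},{"claw":1,"dx":0,"dy":0,"dz":-70,"twist":1.05},{"claw":1,"dx":0,"dy":0,"dz":-80,"twist":1.2}]'; python3 -c "
from h import *
print(np.round(r.get_state()['q'],2))"
```

```text
fin 563 [0.41888257 0.36671606 0.06951332]
((418.4556884765625, 367.41326904296875), (15.94206714630127, 48.735198974609375), 64.94662475585938) 0.06989399739234237
rim [0.41835155 0.36740368] 0.07484625273244892 1438
holes [0.41845254 0.36747601 0.006     ] [0.03378451 0.03459639 0.03443124 0.03419189] [-0.42873165 -0.43288483 -0.4407352  -0.45177836]
clock: 4.45
tool_pos: [0.4217, 0.3609, 0.2994]
eef_rot: [0.921, 0.389, 0.001, 0.0]
contact_force: [0.2, -0.2, -0.7]
opening: 1.001
finger_force: 0.0
clock: 5.25
tool_pos: [0.4217, 0.361, 0.2191]
eef_rot: [0.541, 0.841, 0.0, 0.001]
contact_force: [0.2, -0.2, 0.1]
opening: 0.999
finger_force: 0.0
[-0.55  0.64 -0.41  1.8   0.35  0.77 -0.71]
```

```bash
python3 -m pendant '[{"claw":1,"dx":-3,"dy":6,"dz":-20,"twist":0.15},{"claw":1,"dx":-3,"dy":6,"dz":-40,"twist":0.3},{"claw":1,"dx":-3,"dy":6,"dz":-60,"twist":0.45},{"claw":1,"dx":-3,"dy":6,"dz":-80,"twist":0.6},{"claw":1,"dx":-3,"dy":6,"dz":-100,"twist":0.706},{"claw":1,"dx":-3,"dy":6,"dz":-100,"twist":0.706},{"claw":1,"dx":-3,"dy":6,"dz":-100,"twist":0.706}]'; python3 - <<'E'
from h import *
s=r.get_state(); M=R.from_quat(s["eef_rot"]).as_matrix(); p=np.array(s["tool_pos"]); print(p.round(4),M.round(3)[:,2],np.arctan2(M[1,0],M[0,0]))
print("to go mm",(np.array([.4184,.3674,.045])-p)*1000, "twist",2.705-np.arctan2(M[1,0],M[0,0]))
E
```

```text
clock: 5.95
tool_pos: [0.4178, 0.3683, 0.1193]
eef_rot: [0.22, 0.976, -0.0, 0.0]
contact_force: [0.7, 1.1, 0.7]
opening: 1.0
finger_force: 0.0
[0.4178 0.3683 0.1193] [ 0.001 -0.    -1.   ] 2.6983341308938673
to go mm [  0.57167574  -0.90931573 -74.34696191] twist 0.00666586910613276
```

```bash
python3 -m pendant '[{"claw":1,"dx":1,"dy":-1,"dz":-30,"twist":0.006},{"claw":1,"dx":1,"dy":-1,"dz":-60,"twist":0.006},{"claw":1,"dx":1,"dy":-1,"dz":-74,"twist":0.006},{"claw":0.5,"dx":1,"dy":-1,"dz":-74,"twist":0.006},{"claw":0,"dx":1,"dy":-1,"dz":-74,"twist":0.006},{"claw":0,"dx":1,"dy":-1,"dz":-74,"twist":0.006},{"claw":0,"dx":1,"dy":-1,"dz":-74,"twist":0.006},{"claw":0,"dx":1,"dy":-1,"dz":-74,"twist":0.006}]' 30; python3 -m pendant '[{"claw":0,"dx":0,"dy":0,"dz":0,"twist":0},{"claw":0,"dx":0,"dy":0,"dz":0,"twist":0},{"claw":0,"dx":0,"dy":0,"dz":0,"twist":0},{"claw":0,"dx":0,"dy":0,"dz":0,"twist":0},{"claw":0,"dx":0,"dy":0,"dz":20,"twist":0},{"claw":0,"dx":0,"dy":0,"dz":60,"twist":0},{"claw":0,"dx":0,"dy":0,"dz":100,"twist":0},{"claw":0,"dx":0,"dy":0,"dz":130,"twist":0}]'
```

```text
clock: 6.75
tool_pos: [0.4174, 0.3695, 0.0455]
eef_rot: [0.214, 0.977, 0.001, 0.0]
contact_force: [0.1, 0.2, 1.0]
opening: 0.572
finger_force: 0.0
clock: 7.55
tool_pos: [0.4169, 0.3692, 0.1764]
eef_rot: [0.214, 0.977, 0.0, -0.0]
contact_force: [0.5, 0.6, -3.1]
opening: 0.181
finger_force: 30.0
```

```bash
python3 -m pendant '[{"claw":0,"dx":10,"dy":-35,"dz":15,"twist":0},{"claw":0,"dx":20,"dy":-75,"dz":25,"twist":-0.1},{"claw":0,"dx":30,"dy":-120,"dz":30,"twist":-0.2},{"claw":0,"dx":40,"dy":-165,"dz":30,"twist":-0.3},{"claw":0,"dx":50,"dy":-210,"dz":30,"twist":-0.4},{"claw":0,"dx":60,"dy":-255,"dz":30,"twist":-0.5},{"claw":0,"dx":65,"dy":-300,"dz":30,"twist":-0.6},{"claw":0,"dx":70,"dy":-345,"dz":30,"twist":-0.7}]' && python3 -m pendant '[{"claw":0,"dx":0,"dy":-45,"dz":0,"twist":-0.1},{"claw":0,"dx":-5,"dy":-90,"dz":0,"twist":-0.2},{"claw":0,"dx":-10,"dy":-135,"dz":0,"twist":-0.33},{"claw":0,"dx":-15,"dy":-180,"dz":0,"twist":-0.33},{"claw":0,"dx":-20,"dy":-225,"dz":0,"twist":-0.33},{"claw":0,"dx":-25,"dy":-265,"dz":0,"twist":-0.33},{"claw":0,"dx":-30,"dy":-300,"dz":0,"twist":-0.33},{"claw":0,"dx":-32,"dy":-314,"dz":0,"twist":-0.33}]'; cat > go.py <<'E'
from h import *
import sys
t=np.array(list(map(float,sys.argv[1:4]))); y=float(sys.argv[4])
s=r.get_state(); M=R.from_quat(s["eef_rot"]).as_matrix(); p=np.array(s["tool_pos"]); yaw=np.arctan2(M[1,0],M[0,0])
print(s["clock"],p.round(4),"yaw",yaw.round(4),"togo",((t-p)*1000).round(1),round(y-yaw,4),"F",np.round(s["contact_force"],1),"M",np.round(s["moment"],2),"q7",round(s["q"][6],2))
E
python3 go.py .4552 -.2901 .14 1.668; python3 b.py w3 food_wheel:.15 wheel_fin:.21
```

```text
clock: 8.35
tool_pos: [0.4866, 0.0222, 0.2044]
eef_rot: [0.537, 0.843, -0.0, -0.0]
contact_force: [0.8, 0.9, -2.7]
opening: 0.179
finger_force: 30.0
clock: 9.15
tool_pos: [0.4528, -0.2943, 0.204]
eef_rot: [0.669, 0.743, -0.001, -0.0]
contact_force: [-0.5, -1.1, -3.3]
opening: 0.18
finger_force: 30.0
9.15 [ 0.4528 -0.2943  0.204 ] yaw 1.6747 togo [  2.4   4.2 -64. ] -0.0067 F [-0.5 -1.1 -3.3] M [-0.1  -0.08  0.02] q7 0.21
9.15 [ 0.4528 -0.2943  0.204 ] [ 0.74  0.65 -0.42  1.85  0.38  0.72  0.21]
[[ 0.    -0.951 -0.31   0.081]
 [ 1.     0.    -0.     0.001]
 [ 0.    -0.31   0.951 -0.145]
 [ 0.     0.     0.     1.   ]]
wheel_fin 0.77 (277, 281) [ 0.4522 -0.2986  0.21  ] [ 0.4511 -0.2878  0.2274]
```

View pics/w3.png

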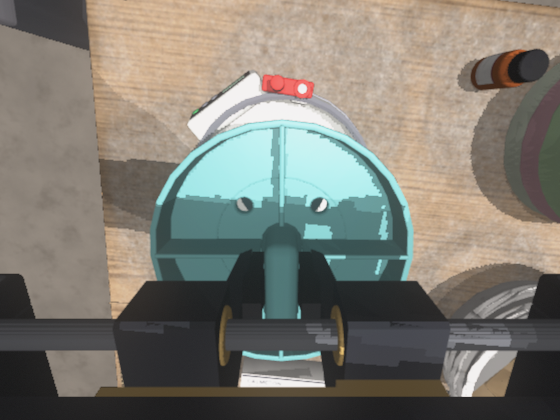

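The wheel is held level with its two visible holes at (245,205) and (319,205), and the latch is visible at (287,86). I'll compute the in-hand offset.

```bash
python3 - <<'E'
from h import *
D=np.load('w3.npz');P,K,T=D['P'],D['K'],D['T']
a,b=[px2z(K,T,u,v,.166)[:2] for u,v in [(245,205),(319,205)]]
e=b-a; print(np.linalg.norm(e), "yaw", np.arctan2(e[1],e[0])+np.pi/2)
n=np.array([-e[1],e[0]])/np.linalg.norm(e); c=(a+b)/2-n*.024; print("c",c,"offset from TCP",c-[.4528,-.2943])
r_=np.hypot(P[...,0]-c[0],P[...,1]-c[1]); m=(P[...,2]>.18)&(P[...,2]<.196)&(abs(r_-.077)<.012)
p=P[m][:,:2];A=np.c_[2*p,np.ones(len(p))];x=np.linalg.lstsq(A,(p**2).sum(1),rcond=None)[0];print("rim",x[:2],np.sqrt(x[2]+x[:2]@x[:2]),len(p),np.median(P[m][:,2]))
E
```

```text
0.0464544321981886 yaw 1.6756315033876952
c [ 0.45417677 -0.29469596] offset from TCP [ 0.00137677 -0.00039596]
rim [ 0.45398586 -0.2954467 ] 0.07445971406680735 5177 0.1857524269468543
```

```bash
python3 -m pendant '[{"claw":0,"dx":1.5,"dy":4.6,"dz":0,"twist":-0.007},{"claw":0,"dx":1.5,"dy":4.6,"dz":-30,"twist":-0.007},{"claw":0,"dx":1.5,"dy":4.6,"dz":-60,"twist":-0.007},{"claw":0,"dx":1.5,"dy":4.6,"dz":-85,"twist":-0.007},{"claw":0,"dx":1.5,"dy":4.6,"dz":-95,"twist":-0.007},{"claw":0,"dx":1.5,"dy":4.6,"dz":-95,"twist":-0.007},{"claw":0,"dx":1.5,"dy":4.6,"dz":-95,"twist":-0.007}]'; python3 go.py .4543 -.2897 .085 1.668
```

```text
clock: 10.0
tool_pos: [0.4577, -0.2843, 0.1106]
eef_rot: [0.669, 0.743, 0.001, 0.001]
contact_force: [0.5, -0.8, -2.7]
opening: 0.18
finger_force: 30.0
10.0 [ 0.4577 -0.2843  0.1106] yaw 1.6754 togo [ -3.4  -5.4 -25.6] -0.0074 F [ 0.5 -0.8 -2.7] M [-0.04 -0.12 -0.  ] q7 0.11
```

```bash
python3 -m pendant '[{"claw":0,"dx":-3.4,"dy":-5.4,"dz":-3,"twist":-0.007},{"claw":0,"dx":-3.4,"dy":-5.4,"dz":-6,"twist":-0.007},{"claw":0,"dx":-3.4,"dy":-5.4,"dz":-6,"twist":-0.007},{"claw":0,"dx":-3.4,"dy":-5.4,"dz":-6,"twist":-0.007}]'; python3 go.py .4543 -.2897 .085 1.668; python3 - <<'E'
from h import *
for i in range(3):
    s=r.get_state(); eyes.snapshot("wrist"); print(np.round(s["tool_pos"],4),np.abs(s["qd"]).max())
E
python3 b.py w4 latch_knob:.083 latch_pivot:.052
```

```text
clock: 10.4
tool_pos: [0.4532, -0.2908, 0.104]
eef_rot: [0.673, 0.74, 0.0, 0.0]
contact_force: [0.2, -0.6, -2.4]
opening: 0.179
finger_force: 30.0
10.4 [ 0.4532 -0.2908  0.104 ] yaw 1.6664 togo [  1.1   1.1 -19. ] 0.0016 F [ 0.2 -0.6 -2.4] M [-0.01 -0.08  0.  ] q7 0.11
[ 0.4532 -0.2908  0.104 ] 0.002667645465724373
[ 0.4533 -0.2907  0.1039] 0.0024406132412102643
[ 0.4533 -0.2906  0.1039] 0.002124036366143916
10.55 [ 0.4533 -0.2906  0.1039] [ 0.67  0.8  -0.31  1.93  0.49  0.48  0.11]
[[ 0.    -0.951 -0.31   0.081]
 [ 1.     0.    -0.     0.001]
 [ 0.    -0.31   0.951 -0.145]
 [ 0.     0.     0.     1.   ]]
latch_knob 0.85 (268, 75) [ 0.4383 -0.1945  0.083 ] [ 0.4382 -0.194   0.082 ]
latch_pivot 0.59 (311, 85) [ 0.463  -0.1945  0.052 ] [ 0.4622 -0.1948  0.0597]
```

View pics/w4.png

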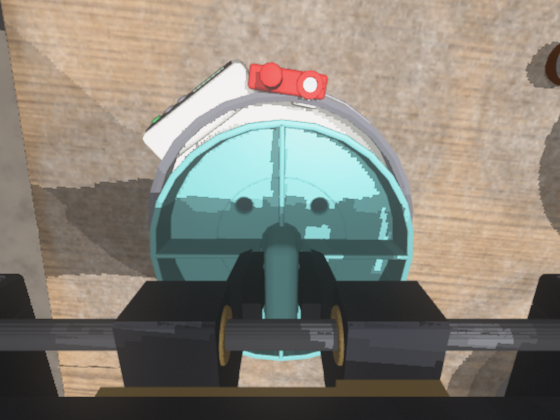

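The wheel looks concentric over the pan. The latch knob is at (270,75) and its pivot at (311,85), both well clear. Next I'll lower the wheel onto the spindle.

```bash
python3 -m pendant '[{"claw":0,"dx":1,"dy":1,"dz":0,"twist":0.002},{"claw":0,"dx":1,"dy":1,"dz":-4,"twist":0.002},{"claw":0,"dx":1,"dy":1,"dz":-8,"twist":0.002},{"claw":0,"dx":1,"dy":1,"dz":-12,"twist":0.002},{"claw":0,"dx":1,"dy":1,"dz":-16,"twist":0.002},{"claw":0,"dx":1,"dy":1,"dz":-18,"twist":0.002},{"claw":0,"dx":1,"dy":1,"dz":-18,"twist":0.002}]'; python3 go.py .4543 -.2897 .066 1.668
```

```text
clock: 11.4
tool_pos: [0.4537, -0.2896, 0.0853]
eef_rot: [0.672, 0.741, -0.0, -0.0]
contact_force: [-0.3, -0.8, -3.6]
opening: 0.179
finger_force: 30.0
11.4 [ 0.4537 -0.2896  0.0853] yaw 1.6688 togo [  0.6  -0.1 -19.3] -0.0008 F [-0.3 -0.8 -3.6] M [-0.05  0.13  0.  ] q7 0.09
```

```bash
python3 -m pendant '[{"claw":0,"dx":0,"dy":0,"dz":-2,"twist":0},{"claw":0,"dx":0,"dy":0,"dz":-4,"twist":0},{"claw":0,"dx":0,"dy":0,"dz":-6,"twist":0},{"claw":0,"dx":0,"dy":0,"dz":-7.5,"twist":0},{"claw":0,"dx":0,"dy":0,"dz":-7.5,"twist":0}]'; python3 go.py .4543 -.2897 .066 1.668
```

```text
clock: 11.9
tool_pos: [0.4537, -0.2897, 0.078]
eef_rot: [0.672, 0.741, -0.0, -0.0]
contact_force: [-2.0, 0.1, -4.6]
opening: 0.179
finger_force: 30.0
11.9 [ 0.4537 -0.2897  0.078 ] yaw 1.6687 togo [  0.6  -0.  -12. ] -0.0007 F [-2.   0.1 -4.6] M [-0.18  0.3   0.01] q7 0.08
```

No upward reaction, so it isn't resting on the stud tips at this height. I'll keep lowering in small steps.

```bash
python3 -m pendant '[{"claw":0,"dx":0,"dy":0,"dz":-1,"twist":0},{"claw":0,"dx":0,"dy":0,"dz":-2,"twist":0},{"claw":0,"dx":0,"dy":0,"dz":-3,"twist":0},{"claw":0,"dx":0,"dy":0,"dz":-3.5,"twist":0},{"claw":0,"dx":0,"dy":0,"dz":-3.5,"twist":0}]'; python3 go.py .4543 -.2897 .066 1.668
```

```text
clock: 12.4
tool_pos: [0.4539, -0.2897, 0.0746]
eef_rot: [0.672, 0.741, -0.0, -0.0]
contact_force: [-2.2, -0.7, -2.2]
opening: 0.183
finger_force: 30.0
12.4 [ 0.4539 -0.2897  0.0746] yaw 1.6688 togo [ 0.4 -0.  -8.6] -0.0008 F [-2.2 -0.7 -2.2] M [-0.19  0.59 -0.03] q7 0.08
```

```bash
python3 -m pendant '[{"claw":0,"dx":-0.5,"dy":0,"dz":-1,"twist":0},{"claw":0,"dx":-0.5,"dy":0,"dz":-2,"twist":0},{"claw":0,"dx":-0.5,"dy":0,"dz":-3,"twist":0},{"claw":0,"dx":-0.5,"dy":0,"dz":-3,"twist":0}]'; python3 go.py .4543 -.2897 .066 1.668
```

```text
clock: 12.8
tool_pos: [0.4538, -0.2896, 0.0716]
eef_rot: [0.672, 0.741, 0.0, 0.0]
contact_force: [-1.9, -0.8, -3.0]
opening: 0.178
finger_force: 30.0
12.8 [ 0.4538 -0.2896  0.0716] yaw 1.6689 togo [ 0.5 -0.1 -5.6] -0.0009 F [-1.9 -0.8 -3. ] M [-0.25  0.39 -0.03] q7 0.08
```

```bash
python3 -m pendant '[{"claw":0,"dx":-0.5,"dy":0,"dz":-1,"twist":0},{"claw":0,"dx":-0.5,"dy":0,"dz":-2,"twist":0},{"claw":0,"dx":-0.5,"dy":0,"dz":-3,"twist":0},{"claw":0,"dx":-0.5,"dy":0,"dz":-4,"twist":0},{"claw":0,"dx":-0.5,"dy":0,"dz":-4,"twist":0}]'; python3 go.py .4543 -.2897 .066 1.668
```

```text
clock: 13.3
tool_pos: [0.4535, -0.2895, 0.0676]
eef_rot: [0.672, 0.741, 0.0, 0.0]
contact_force: [0.2, -0.7, -3.0]
opening: 0.178
finger_force: 30.0
13.3 [ 0.4535 -0.2895  0.0676] yaw 1.669 togo [ 0.8 -0.2 -1.6] -0.001 F [ 0.2 -0.7 -3. ] M [-0.12  0.01 -0.02] q7 0.07
```

```bash
python3 -m pendant '[{"claw":0,"dx":0,"dy":0,"dz":-1,"twist":0},{"claw":0,"dx":0,"dy":0,"dz":-2,"twist":0},{"claw":0,"dx":0,"dy":0,"dz":-2,"twist":0}]'; python3 go.py .4543 -.2897 .066 1.668
```

```text
clock: 13.6
tool_pos: [0.4537, -0.2896, 0.0672]
eef_rot: [0.672, 0.741, 0.0, 0.001]
contact_force: [-2.6, 0.4, 12.0]
opening: 0.173
finger_force: 30.0
13.6 [ 0.4537 -0.2896  0.0672] yaw 1.6691 togo [ 0.6 -0.1 -1.2] -0.0011 F [-2.6  0.4 12. ] M [ 0.17  0.65 -0.  ] q7 0.07
```

The wheel has bottomed out at the home height with 12 N, after 13 mm of travel past the stud-tip height. I'll release it and rise for a look.

```bash
python3 -m pendant '[{"claw":0,"dx":0,"dy":0,"dz":1,"twist":0},{"claw":0.6,"dx":0,"dy":0,"dz":1,"twist":0},{"claw":0.6,"dx":0,"dy":0,"dz":1,"twist":0},{"claw":0.6,"dx":0,"dy":0,"dz":1,"twist":0},{"claw":0.6,"dx":0,"dy":0,"dz":20,"twist":0},{"claw":0.6,"dx":0,"dy":0,"dz":60,"twist":0},{"claw":0.3,"dx":0,"dy":-20,"dz":105,"twist":0},{"claw":0,"dx":0,"dy":-30,"dz":130,"twist":0}]'; python3 -m pendant '[{"claw":0,"dx":0,"dy":0,"dz":0,"twist":0},{"claw":0,"dx":0,"dy":0,"dz":0,"twist":0},{"claw":0,"dx":0,"dy":0,"dz":0,"twist":0}]'; python3 b.py w5 latch_knob:.083 latch_pivot:.052 feeder:0 food_wheel:.02
python3 - <<'E'
from h import *
D=np.load('w5.npz');P=D['P'];c=np.array([.4543,-.2905])
def fit(p): 
    A=np.c_[2*p,np.ones(len(p))];x=np.linalg.lstsq(A,(p**2).sum(1),rcond=None)[0];return x[:2],np.sqrt(x[2]+x[:2]@x[:2])
rr=np.hypot(P[...,0]-c[0],P[...,1]-c[1])
m=(abs(rr-.077)<.003)&(P[...,2]>.045)&(P[...,2]<.06);print(fit(P[m][:,:2]))
q=P[m]; A=np.c_[q[:,:2]-c,np.ones(len(q))]; print("plane",np.linalg.lstsq(A,q[:,2],rcond=None)[0],len(q))
m=(rr<.03)&(P[...,2]>.08);print("fin top",np.median(P[m][:,2]),m.sum())
E
```

```text
clock: 14.4
tool_pos: [0.4543, -0.3213, 0.1988]
eef_rot: [0.672, 0.741, 0.0, 0.002]
contact_force: [0.6, -0.2, -0.6]
opening: 0.439
finger_force: 0.0
clock: 14.7
tool_pos: [0.4523, -0.3185, 0.1944]
eef_rot: [0.671, 0.741, -0.0, -0.001]
contact_force: [-0.0, 0.5, 0.4]
opening: 0.168
finger_force: 0.0
14.7 [ 0.4523 -0.3185  0.1944] [ 0.79  0.68 -0.43  1.82  0.4   0.73  0.24]
[[ 0.    -0.951 -0.31   0.081]
 [ 1.     0.    -0.     0.001]
 [ 0.    -0.31   0.951 -0.145]
 [ 0.     0.     0.     1.   ]]
latch_knob 0.55 (278, 49) [ 0.4383 -0.1956  0.083 ] [ 0.4376 -0.1951  0.0812]
latch_pivot 0.78 (304, 58) [ 0.4607 -0.1951  0.052 ] [ 0.4598 -0.1961  0.0601]
feeder 0.47 (286, 361) [ 0.4848 -0.57    0.    ] [ 0.4825 -0.5512  0.0187]
food_wheel 0.7 (282, 163) [ 0.4512 -0.2913  0.02  ] [ 0.4498 -0.2788  0.0911]
(array([ 0.45465888, -0.29092603]), np.float64(0.07560265990121126))
plane [-0.00233536  0.00529347  0.04925581] 1879
fin top 0.2811652879563761 32929
```

View pics/w5.png

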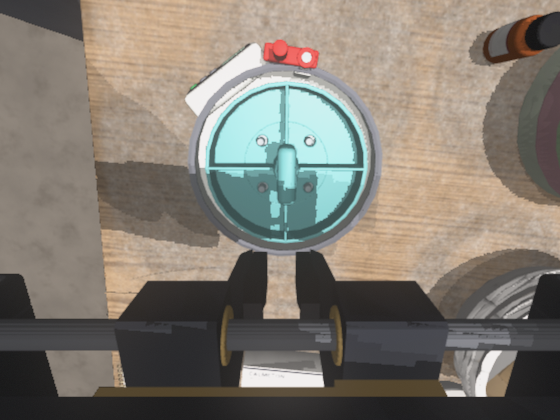

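All four stud tips show in the wheel's holes (for example at (261,141) and (309,141)). The wall is level at z≈0.049 and centred in the pan, so the wheel is home. The latch knob is at (279,49). Next I'll take the knob lightly between the fingers.

```bash
python3 -m pendant '[{"claw":0.45,"dx":-10,"dy":40,"dz":0,"twist":0},{"claw":0.45,"dx":-14,"dy":85,"dz":0,"twist":0},{"claw":0.45,"dx":-14,"dy":124,"dz":0,"twist":0},{"claw":0.45,"dx":-14,"dy":124,"dz":-40,"twist":0},{"claw":0.45,"dx":-14,"dy":124,"dz":-80,"twist":0},{"claw":0.45,"dx":-14,"dy":124,"dz":-90,"twist":0},{"claw":0.45,"dx":-14,"dy":124,"dz":-90,"twist":0},{"claw":0.45,"dx":-14,"dy":124,"dz":-90,"twist":0}]'; python3 go.py .438 -.1945 .066 1.668
```

```text
clock: 15.75
tool_pos: [0.4397, -0.1959, 0.1065]
eef_rot: [0.672, 0.741, 0.0, 0.001]
contact_force: [0.1, 0.5, 0.2]
opening: 0.448
finger_force: 0.0
15.75 [ 0.4397 -0.1959  0.1065] yaw 1.6684 togo [ -1.7   1.4 -40.5] -0.0004 F [0.1 0.5 0.2] M [-0.01 -0.1   0.04] q7 -0.11
```

```bash
python3 -m pendant '[{"claw":0.45,"dx":-1.7,"dy":1.4,"dz":-15,"twist":0},{"claw":0.45,"dx":-1.7,"dy":1.4,"dz":-30,"twist":0},{"claw":0.45,"dx":-1.7,"dy":1.4,"dz":-39,"twist":0},{"claw":0.45,"dx":-1.7,"dy":1.4,"dz":-39,"twist":0},{"claw":0,"dx":-1.7,"dy":1.4,"dz":-39,"twist":0},{"claw":0,"dx":-1.7,"dy":1.4,"dz":-39,"twist":0},{"claw":0,"dx":-1.7,"dy":1.4,"dz":-39,"twist":0},{"claw":0,"dx":-1.7,"dy":1.4,"dz":-39,"twist":0}]' 12; python3 go.py .438 -.1945 .066 1.668
```

```text
clock: 16.55
tool_pos: [0.4388, -0.1943, 0.0672]
eef_rot: [0.672, 0.741, 0.001, 0.001]
contact_force: [-0.3, 0.5, 0.6]
opening: 0.133
finger_force: 12.0
16.55 [ 0.4388 -0.1943  0.0672] yaw 1.669 togo [-0.8 -0.2 -1.2] -0.001 F [-0.3  0.5  0.6] M [-0.17 -0.09  0.04] q7 -0.15
```

```bash
python3 -m pendant '[{"claw":0,"dx":0.4,"dy":-4.4,"dz":0,"twist":0},{"claw":0,"dx":1.7,"dy":-8.6,"dz":0,"twist":0},{"claw":0,"dx":3.8,"dy":-12.4,"dz":0,"twist":0},{"claw":0,"dx":6.7,"dy":-15.8,"dz":0,"twist":0},{"claw":0,"dx":10.1,"dy":-18.5,"dz":0,"twist":0},{"claw":0,"dx":14,"dy":-20.5,"dz":0,"twist":0},{"claw":0,"dx":14,"dy":-20.5,"dz":0,"twist":0}]'; python3 go.py .459 -.2167 .066 1.668
```

```text
clock: 17.25
tool_pos: [0.4461, -0.2162, 0.0669]
eef_rot: [0.672, 0.74, -0.004, -0.003]
contact_force: [-8.8, -1.5, 10.1]
opening: 0.129
finger_force: 12.0
17.25 [ 0.4461 -0.2162  0.0669] yaw 1.667 togo [12.9 -0.5 -0.9] 0.001 F [-8.8 -1.5 10.1] M [-0.17  1.56  0.15] q7 -0.11
```

```bash
python3 b.py w6 latch_knob:.083 latch_pivot:.052; python3 -c "
import cv2,numpy as np
from h import *
i,d=eyes.snapshot('scene');a=cv2.imread('pics/w6.png')
cv2.imwrite('pics/m6.png',np.hstack([a[:,60:460],cv2.resize(i[150:255,300:400],(400,420),interpolation=2)]))"
```

```text
17.25 [ 0.4461 -0.2162  0.0669] [ 0.49  0.83 -0.22  2.07  0.57  0.31 -0.11]
[[ 0.    -0.951 -0.31   0.081]
 [ 1.     0.    -0.     0.001]
 [ 0.    -0.31   0.951 -0.145]
 [ 0.     0.     0.     1.   ]]
latch_knob 0.57 (279, 277) [ 0.4459 -0.2118  0.083 ] [ 0.4457 -0.2118  0.0822]
latch_pivot 0.89 (314, 224) [ 0.4631 -0.1946  0.052 ] [ 0.4616 -0.1916  0.0593]
```

View pics/m6.png

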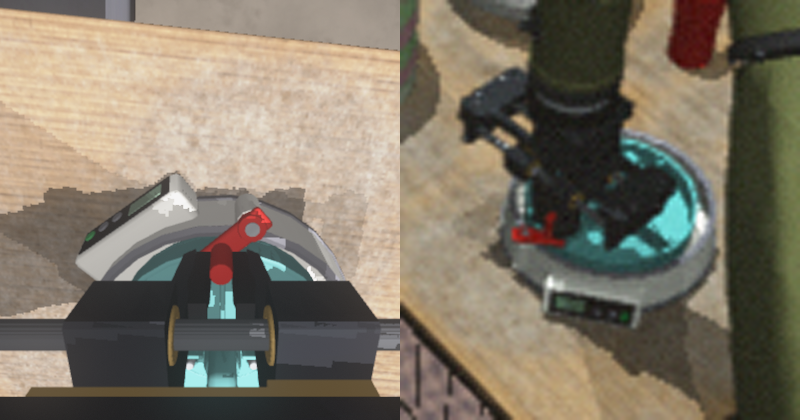

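The latch has turned to about 0.85, with the knob at (220,268) and the pivot at (252,230), and then stopped. The round knob can't spin in the tight pads: Mz is 0.15 N m. I'll loosen the grip to a cage and push in +x with the outer finger.

```bash
python3 -m pendant '[{"claw":0.25,"dx":-6,"dy":0,"dz":0,"twist":0},{"claw":0.25,"dx":-6,"dy":0,"dz":0,"twist":0},{"claw":0.25,"dx":0,"dy":0,"dz":0,"twist":0},{"claw":0.25,"dx":4,"dy":0,"dz":0,"twist":0},{"claw":0.25,"dx":8,"dy":0,"dz":0,"twist":0},{"claw":0.25,"dx":11,"dy":0,"dz":0,"twist":0},{"claw":0.25,"dx":12,"dy":0,"dz":0,"twist":0},{"claw":0.25,"dx":12,"dy":0,"dz":0,"twist":0}]'; python3 go.py .4645 -.215 .067 1.668
```

```text
clock: 18.25
tool_pos: [0.4595, -0.218, 0.0662]
eef_rot: [0.673, 0.74, -0.004, -0.002]
contact_force: [-5.2, -4.9, 1.6]
opening: 0.25
finger_force: 2.9
18.25 [ 0.4595 -0.218   0.0662] yaw 1.6653 togo [5.  3.  0.8] 0.0027 F [-5.2 -4.9  1.6] M [-1.    1.04  0.1 ] q7 -0.11
```

```bash
python3 -m pendant '[{"claw":0.25,"dx":2,"dy":1,"dz":0,"twist":0},{"claw":0.25,"dx":4,"dy":1,"dz":0,"twist":0},{"claw":0.25,"dx":6,"dy":1,"dz":0,"twist":0},{"claw":0.25,"dx":6,"dy":1,"dz":0,"twist":0}]'; python3 go.py .4645 -.215 .067 1.668; python3 b.py w7 latch_knob:.083 latch_pivot:.052
```

```text
clock: 18.65
tool_pos: [0.4648, -0.2161, 0.0661]
eef_rot: [0.673, 0.74, -0.004, -0.003]
contact_force: [-8.3, -4.3, 3.0]
opening: 0.249
finger_force: 4.0
18.65 [ 0.4648 -0.2161  0.0661] yaw 1.666 togo [-0.3  1.1  0.9] 0.002 F [-8.3 -4.3  3. ] M [-0.88  1.54  0.01] q7 -0.1
18.65 [ 0.4648 -0.2161  0.0661] [ 0.48  0.84 -0.24  2.02  0.55  0.35 -0.1 ]
[[ 0.    -0.951 -0.31   0.081]
 [ 1.     0.    -0.     0.001]
 [ 0.    -0.31   0.951 -0.145]
 [ 0.     0.     0.     1.   ]]
latch_knob 0.88 (268, 286) [ 0.4598 -0.2165  0.083 ] [ 0.4596 -0.2163  0.0827]
latch_pivot 0.68 (279, 221) [ 0.4625 -0.1946  0.052 ] [ 0.4622 -0.1916  0.0598]
```

```bash
python3 -m pendant '[{"claw":0.25,"dx":2,"dy":0,"dz":0,"twist":0},{"claw":0.25,"dx":2,"dy":0,"dz":0,"twist":0},{"claw":0.3,"dx":-4,"dy":0,"dz":0,"twist":0},{"claw":0.3,"dx":-5,"dy":0,"dz":0,"twist":0},{"claw":0.3,"dx":-5,"dy":0,"dz":30,"twist":0},{"claw":0.3,"dx":-5,"dy":0,"dz":70,"twist":0},{"claw":0.3,"dx":-5,"dy":-50,"dz":100,"twist":0},{"claw":0.3,"dx":-5,"dy":-100,"dz":130,"twist":0}]'; python3 -m pendant '[{"claw":0.3,"dx":0,"dy":0,"dz":0,"twist":0},{"claw":0.3,"dx":0,"dy":0,"dz":0,"twist":0},{"claw":0.3,"dx":0,"dy":0,"dz":0,"twist":0}]'; python3 b.py w8 latch_knob:.083 latch_pivot:.052 spindle_tip:.09
python3 - <<'E'
from h import *
D=np.load('w8.npz');P=D['P'];c=np.array([.4543,-.2905])
rr=np.hypot(P[...,0]-c[0],P[...,1]-c[1]);m=(abs(rr-.077)<.003)&(P[...,2]>.045)&(P[...,2]<.055);q=P[m]
print("plane",np.linalg.lstsq(np.c_[q[:,:2]-c,np.ones(len(q))],q[:,2],rcond=None)[0],len(q))
E
```

```text
clock: 19.6
tool_pos: [0.4667, -0.2989, 0.1904]
eef_rot: [0.67, 0.743, 0.001, 0.001]
contact_force: [1.8, -1.1, -0.1]
opening: 0.301
finger_force: 0.0
clock: 19.9
tool_pos: [0.4649, -0.2978, 0.1878]
eef_rot: [0.671, 0.742, 0.001, -0.0]
contact_force: [-0.9, 0.9, -0.3]
opening: 0.304
finger_force: 0.0
19.9 [ 0.4649 -0.2978  0.1878] [ 0.75  0.69 -0.44  1.83  0.43  0.72  0.17]
[[ 0.    -0.951 -0.31   0.081]
 [ 1.     0.    -0.     0.001]
 [ 0.    -0.31   0.951 -0.145]
 [ 0.     0.     0.     1.   ]]
latch_knob 0.84 (283, 110) [ 0.4597 -0.2179  0.083 ] [ 0.4592 -0.2172  0.0818]
latch_pivot 0.63 (292, 84) [ 0.4653 -0.1964  0.052 ] [ 0.4648 -0.1968  0.0598]
plane [-0.00221928  0.00707954  0.04925597] 1713
```

View pics/w8.png

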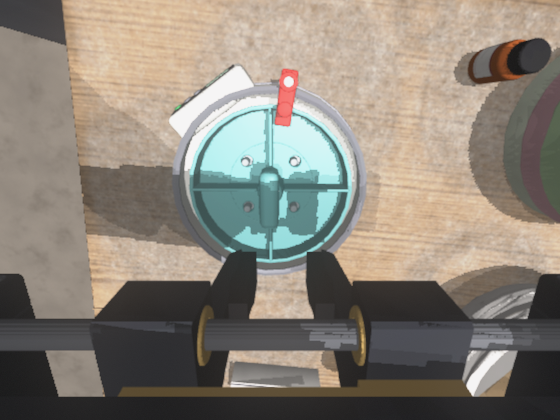

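The arm runs from its pivot at (289,82) to (284,118), over the wheel's wall and pointing at the fin within about 0.05 rad. The wheel is still level with its studs through the holes, and the robot is clear.

```bash
python3 -c "
from h import *
print(r.finish_job())"
```

```text
the job is handed in; nothing more can be done
None
```

The job is handed in, with no verdict returned: the camera shows the wheel level and fully home on its four studs, the latch turned in to about 1.53 rad, and the arm clear, with about 12 N the highest contact force read while seating the wheel.

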